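# Bring the red-lidded jar to the front of the finishing carousel and hold it

## Robot

A 7-joint arm with a two-finger parallel gripper is mounted at the origin on the work surface. World frame = base frame: x ahead of the robot, y to its left, z up, the work surface at z = 0. Lengths are in m, angles in rad, forces in N, time in s.
With the tool pointing down it reaches from about 0.4 to 0.9 m from the base axis. Payload 5.5 kg.
Tool frame: the origin (TCP) lies between the finger pads; the fingertips stand r.tip_reach ahead of it and the grasp point (between the pads) lies 5 mm behind it (r.tip_reach is the distance from the TCP to the fingertips, in m); z points along the fingers, y is the direction in which the jaws open and shut (so a half turn about z gives the same grasp; the last joint's range is limited). The gripper opens to 85 mm and grips with 20 to 120 N. Pads are 22 mm wide; open, the fingers measure 114 mm over their backs; the gripper's body (76 mm by 85 mm) begins 54 mm behind the grasp point. The pads swing forward as they close: fully open they stand 13 mm farther back than shut.
Start: joints at [-1.053, 0.501, -0.427, 1.55, 0.221, 1.138, -0.21], TCP at [0.164, 0.629, 0.245] pointing down, gripper open.
Joint ranges: [-2.88, 2.88], [-0.31, 2.03], [-1.54, 1.56], [0.2, 2.42], [-1.41, 4.55], [0.19, 2.02], [-2.57, 2.57]. Speed limits (rad/s): [2.57, 2.57, 3.14, 3.14, 3.14, 3.14, 3.14].

## Interface

Orientations are given as a 3x3 rotation matrix whose columns are the frame's x, y, z axes.
In Python, from cell import r gives the robot as it stands.
- The arm moves only by the tool play_rows, never from a script. Its argument "increments" is a list of rows, each an object with "delta_pos": the shift along the tool's x, y, z in mm, a list of three; "roll": the turn about the tool's z in rad. A call has 1 to 8 rows; each row is the pose to reach, as a shift and turn from the pose commanded when the call began, along the tool's axes at that moment; what a row does not reach only later rows make up. A row lasts 1/12 s, in which the tool goes at most 41.7 mm and 7.16 degrees, less where a joint would pass 70% of its speed; a pose out of reach is approached as far as the arm can. A call with a gripper value outside its range is refused whole. "grip" is the closure in counts, from 0 (fully open) to 255 (shut), set as the call begins (left out, the last holds). The fingers move at their own pace and stop on an object; "newtons" is the grip in N (left out, the last holds). Time passes only in rows, so rows that repeat a pose let the fingers close. It gives the time, the measured TCP pose, the force and the opening at its end, in the units of the state.
- r.read_state(): the state, without advancing time (a new reading comes with each control period).
- r.camera(name): name is "side" or "top"; returns the picture (400x640x3 uint8, blue, green, red); there is no depth.
- r.get_calibration(name): a dict with "K" (3x3 intrinsics, pixels), "rvec" (rotation vector, rad) and "tvec" (3), from world to camera coordinates, as OpenCV has them. Camera axes: x right, y down, z forward; pixel columns grow to the right and rows downward; lengths in m; the calibration is good to about 2 mm. A picture is of the moment at which its call begins. get_calibration takes no time and is no camera call.
- r.hand_in(): hands the job in, once; it reports no verdict.
Trained networks look in the newest picture that a camera, given by its name, has taken for a name from the list of things; names that differ only in an ending like _2 or _b are one class to them, and where a whole thing is asked for, a point or a joint stands for the part that bears it (a point fixed in the world has none). Each returns a list of dicts, best first, with "p" (0 to 1); they miss things now and then, are a little off and sometimes report something else, mostly with a low value. They report only what shows in the picture. A call takes as long as a camera call. They do not tell look-alikes from the thing itself.
- r.look_for(thing, camera): "rect" ([left, top, width, height] in pixels, round what is visible of it).
- r.place_of(thing, camera): "at" ([column, row] in pixels: a listed point, or the origin of a listed thing).
The state is a dict: "time_s": time; "joint_positions": joint angles; "joint_vel": joint speeds; "joint_efforts": joint torques, N m; "tool_pos": TCP position; "ee_rot": TCP orientation; "wrist_force": force on the tool from outside, world axes, zero at the start; "wrist_torque": the same for the moment, N m; "finger_gap": finger opening in m.
Only numpy, scipy, OpenCV 4.12 (cv2) and the standard library are available. Lean on these libraries where they do the work, as an engineer would, in place of code of your own. Each camera call takes 0.05 s, during which the arm holds its last target. There are 200 camera calls.

## Task

Take the finishing carousel by one of its upright pegs and turn it until the jar with the red lid is at the front, lined up with the yellow arrow on the stand, then hold the carousel still there: finish with the gripper still closed firmly on a peg, not letting go. All five jars stay standing in their places on the tray (do not lift or tip any), and leave the tools and other things on the bench alone.

Things in the scene. Friction and masses are not known exactly. Their poses are not given: they have to be found in the camera images.
- tray: round pale wooden carousel tray, 290 mm wide, 15 mm thick, turning about a vertical axis through its origin (centre of its underside, 30 mm above the table; z up). No end stops or notches; light bearing friction, about 2 N at a peg, keeps it where it is left. Five jar places evenly round it; between them five fixed upright dark pegs, tops 165 mm above the table, 55 mm above the jar lids
- stand: fixed dark wooden stand under the tray, 200 mm wide, on the tray's axis; it does not turn. Origin on the table on that axis, z up; its own -x direction is the carousel's FRONT, where a dark block (60 x 70 mm, 40 mm tall, centred 185 mm from the axis) sticks out past the tray, with a flat yellow arrow on top pointing at the axis
- arrow_tip (a point): tip of the yellow arrow on the stand's front block, 158 mm from the axis, 43 mm above the table; it marks the front
- peg0 (a point): one of the five fixed upright pegs of the tray (18 mm in diameter): point on its axis, 17 mm below its top, 148 mm above the table, a good height to grip it from above; it moves on a circle of radius 115 mm as the tray turns
- peg1 (a point): one of the five fixed upright pegs of the tray (18 mm in diameter): point on its axis, 17 mm below its top, 148 mm above the table, a good height to grip it from above; it moves on a circle of radius 115 mm as the tray turns
- peg2 (a point): one of the five fixed upright pegs of the tray (18 mm in diameter): point on its axis, 17 mm below its top, 148 mm above the table, a good height to grip it from above; it moves on a circle of radius 115 mm as the tray turns
- peg3 (a point): one of the five fixed upright pegs of the tray (18 mm in diameter): point on its axis, 17 mm below its top, 148 mm above the table, a good height to grip it from above; it moves on a circle of radius 115 mm as the tray turns
- peg4 (a point): one of the five fixed upright pegs of the tray (18 mm in diameter): point on its axis, 17 mm below its top, 148 mm above the table, a good height to grip it from above; it moves on a circle of radius 115 mm as the tray turns
- jar_black_mid (a point): screw-top jar of amber glass with a pale label and a black lid, 54 mm in diameter, 65 mm tall, about 0.16 kg; loose, standing between four short brass pins (12 mm tall) on the tray, axis 90 mm from the tray's axis. This point: centre of the jar, half-way up
- jar_red_mid (a point): the marked jar: screw-top jar of amber glass with a pale label and a red lid, 54 mm in diameter, 65 mm tall, about 0.16 kg; loose, standing between four short brass pins (12 mm tall) on the tray, axis 90 mm from the tray's axis. This point: centre of the jar, half-way up
- jar_white_mid (a point): screw-top jar of amber glass with a pale label and a white lid, 54 mm in diameter, 65 mm tall, about 0.16 kg; loose, standing between four short brass pins (12 mm tall) on the tray, axis 90 mm from the tray's axis. This point: centre of the jar, half-way up
- jar_green_mid (a point): screw-top jar of amber glass with a pale label and a green lid, 54 mm in diameter, 65 mm tall, about 0.16 kg; loose, standing between four short brass pins (12 mm tall) on the tray, axis 90 mm from the tray's axis. This point: centre of the jar, half-way up
- jar_blue_mid (a point): screw-top jar of amber glass with a pale label and a blue lid, 54 mm in diameter, 65 mm tall, about 0.16 kg; loose, standing between four short brass pins (12 mm tall) on the tray, axis 90 mm from the tray's axis. This point: centre of the jar, half-way up
- chisel: bystander: loose carving chisel, dark wooden handle, steel blade, 230 mm long, lying; origin on the table under the joint of handle and blade, x along the blade
- gouge: bystander: loose shorter carving gouge, dark wooden handle, steel blade, 210 mm long, lying; origin on the table under the joint of handle and blade, x along the blade
- mallet: bystander: loose round mallet, dark head 76 mm in diameter and 110 mm long, pale handle, lying; origin on the table beneath the handle, x towards the head
- rosette: bystander: loose carved pale wooden flower rosette, 128 mm across, 32 mm tall; origin at the centre of its underside
- stone: bystander: loose grey sharpening stone on a dark wooden block, 200 x 75 x 38 mm; origin at the centre of its underside, x along its length
- wax_tin: bystander: loose round steel tin, 80 mm in diameter, 50 mm tall; origin at the centre of its underside
There are look-alikes about, which are no part of the job. Leave any pink look-alike of the part that bears jar_black_mid alone. Leave any pink look-alike of the part that bears jar_green_mid alone.

How it is judged:
At the end, for the whole second after the job is handed in: Red-lidded jar at the stand's front, its axis within 12 mm sideways of the line from the tray's axis to the arrow; tray at rest (under 0.08 rad/s) with the fingers gripping it (over 2 N); all five jars upright (0.1 rad) on the tray, 80 to 100 mm from its axis; all through the last second (y of jar_red_mid in the frame of stand between -0.012 and 0.012 m and x of jar_red_mid in the frame of stand below -0.07 m and contact force between the fingers and tray above 2 N and angular speed of tray below 0.08 rad/s and horizontal distance between jar_black_mid and stand between 0.08 and 0.1 m and height (world z) of jar_black_mid between 0.07 and 0.086 m and angle between each of jar_black_mid, jar_red_mid, jar_white_mid, jar_green_mid, jar_blue_mid's own z axis and vertical below 0.1 rad and horizontal distance between jar_red_mid and stand between 0.08 and 0.1 m and height (world z) of jar_red_mid between 0.07 and 0.086 m and horizontal distance between jar_white_mid and stand between 0.08 and 0.1 m and height (world z) of jar_white_mid between 0.07 and 0.086 m and horizontal distance between jar_green_mid and stand between 0.08 and 0.1 m and height (world z) of jar_green_mid between 0.07 and 0.086 m and horizontal distance between jar_blue_mid and stand between 0.08 and 0.1 m and height (world z) of jar_blue_mid between 0.07 and 0.086 m); the arm keeps its last pose, push and grip.
It fails at once if a jar is lifted more than 8 mm off the tray, or tipped by more than 0.4 rad (height (world z) of any of jar_black_mid, jar_red_mid, jar_white_mid, jar_green_mid, jar_blue_mid above 0.0855 m or angle between any of jar_black_mid, jar_red_mid, jar_white_mid, jar_green_mid, jar_blue_mid's own z axis and vertical above 0.4 rad).
It fails at once if a tool or other thing on the bench is shoved more than 30 mm (distance of any of chisel, gouge, mallet, rosette, stone, wax_tin from where it was at the start of the episode above 0.03 m).
It also fails if it takes over 48 s, if anything falls off the work surface, if the arm or the gripper's body presses on something with over 40 N, if the wrist force passes 120 N, or if a joint passes its speed limit or range.

## Working session

There is one attempt and no reset: what is moved stays moved. The work goes in short steps, Python scripts to look and compute and a tool call to move; the robot and the scene stay as the last step left them, time stands still between calls to the robot, and variables do not carry over. Pictures are saved under pics/ and viewed, about 8 in all and at most 12, crops included, and the job is handed in when it is done.

Besides the shell and the picture viewer there is one more tool, called after "Emit:" in YAML: its name, and indented under it one key for each argument. play_rows: Moves the arm, as the interface text tells. Its arguments: {"type":"object","properties":{"increments":{"type":"array","items":{"type":"object","properties":{"delta_pos":{"type":"array","items":{"type":"number"}},"roll":{"type":"number"}}}},"grip":{"type":"number"},"newtons":{"type":"number"}},"required":["increments"]}

```bash
mkdir -p pics
cat > h.py <<'E'
import numpy as np, cv2
from cell import r
def ray(cam,px,z):
    c=r.get_calibration(cam);K=np.array(c["K"],float);R=cv2.Rodrigues(np.array(c["rvec"],float))[0];t=np.array(c["tvec"],float).ravel()
    d=R.T@np.linalg.inv(K)@np.array([px[0],px[1],1.]);o=-R.T@t
    return o+d*(z-o[2])/d[2]
def proj(cam,p):
    c=r.get_calibration(cam)
    return cv2.projectPoints(np.array(p,float).reshape(-1,1,3),np.array(c["rvec"],float),np.array(c["tvec"],float),np.array(c["K"],float),None)[0].reshape(-1,2)
E
python3 - <<'E'
from h import *
for n in("top","side"): cv2.imwrite(f"pics/{n}0.png",r.camera(n))
for th,z in [("stand",0),("tray",.03),("arrow_tip",.043)]+[(f"jar_{c}_mid",.0775) for c in("red","black","white","green","blue")]+[("peg0",.148)]:
    for d in r.place_of(th,"top")[:6]:
        print(th,round(d["p"],2),np.round(d["at"]),np.round(ray("top",d["at"],z)[:2],3))
s=r.read_state();print(s["time_s"],np.round(s["tool_pos"],3),np.round(s["ee_rot"],2),s["finger_gap"],r.tip_reach)
E
```

```text
stand 0.25 [299. 186.] [0.687 0.02 ]
tray 0.67 [308. 221.] [ 0.552 -0.015]
arrow_tip 0.85 [325. 266.] [ 0.394 -0.072]
jar_red_mid 0.45 [284. 238.] [0.494 0.068]
jar_black_mid 0.78 [228. 211.] [0.589 0.259]
jar_black_mid 0.5 [312. 250.] [ 0.451 -0.026]
jar_black_mid 0.22 [332. 249.] [ 0.454 -0.095]
jar_black_mid 0.16 [295. 257.] [0.429 0.033]
jar_white_mid 0.7 [319. 201.] [ 0.618 -0.054]
jar_green_mid 0.59 [285. 152.] [0.794 0.062]
jar_green_mid 0.55 [213. 241.] [0.488 0.308]
jar_green_mid 0.46 [287. 209.] [0.591 0.057]
jar_blue_mid 0.62 [335. 227.] [ 0.528 -0.105]
jar_blue_mid 0.56 [300. 187.] [0.668 0.011]
jar_blue_mid 0.19 [282. 236.] [0.499 0.076]
peg0 0.86 [296. 255.] [0.435 0.026]
peg0 0.81 [299. 188.] [0.654 0.014]
peg0 0.71 [333. 248.] [ 0.456 -0.094]
peg0 0.7 [272. 220.] [0.55 0.1 ]
peg0 0.63 [340. 204.] [ 0.599 -0.121]
0.55 [0.164 0.629 0.245] [[-0.97  0.25 -0.  ]
 [ 0.25  0.97 -0.  ]
 [ 0.   -0.   -1.  ]] 0.08513971146818795 0.014
```

View pics/top0.png

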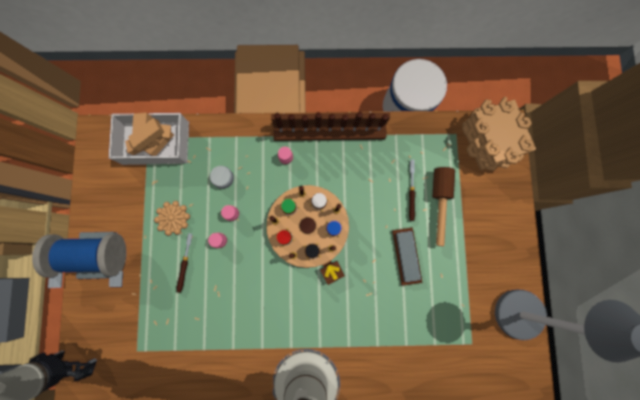

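View pics/side0.png

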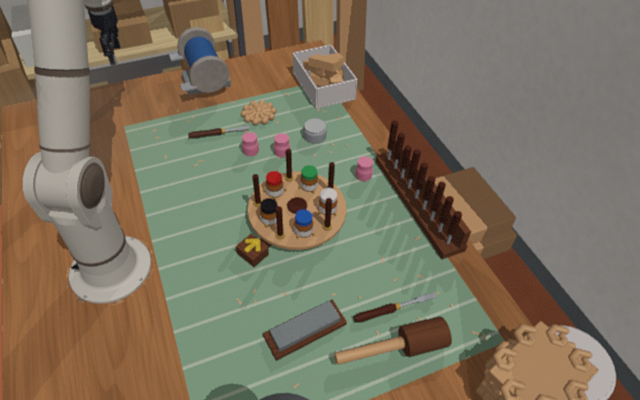

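The top view shows the tray at about (307,226). Jars are red (284,238), black (312,251), green (288,206), white (319,201) and blue (333,228), with the arrow block at (331,271). The pink jars off the tray are decoys. Next I fit the carousel from both cameras.

```bash
cat >> h.py <<'E'
from scipy.optimize import least_squares
def hsvblob(cam,lo,hi):
    pass
def fit(x0=None, fixed=None, verbose=True):
    """pegs+jars in both cameras -> centre, peg phase, arrow angle"""
    obs=[]
    for cam in("top","side"):
        r.camera(cam)
        for d in r.place_of("peg0",cam):
            if d["p"]>.3: obs.append((cam,d["at"],.148))
        ar=[d for d in r.place_of("arrow_tip",cam)][:1]
        for d in ar: obs.append((cam,d["at"],"a"))
    P=[(o,ray(o[0],o[1],o[2])[:2]) for o in obs if o[2]!="a"]
    A=[(o,ray(o[0],o[1],.043)[:2]) for o in obs if o[2]=="a"]
    c0=np.array([.55,-.012]); P=[p for p in P if .08<np.linalg.norm(p[1]-c0)<.15]
    def res(v):
        c=v[:2];e=[]
        for o,p in P:
            q=p-c;a=np.arctan2(q[1],q[0]);k=np.round((a-v[2])/(2*np.pi/5));b=v[2]+k*2*np.pi/5
            e+=list(p-c-.115*np.array([np.cos(b),np.sin(b)]))
        for o,p in A: e+=list(p-c-.158*np.array([np.cos(v[3]),np.sin(v[3])]))
        return np.array(e)
    best=min((least_squares(res,[*c0,ph,-2.8],loss="soft_l1",f_scale=.004) for ph in np.arange(0,1.25,.2)),key=lambda s:s.cost)
    if verbose:
        for o,p in P+A: print(o[0],np.round(o[1]),np.round(p,3))
        print("fit",np.round(best.x,4),"res mm",np.round(best.fun*1000,1))
    return best.x
E
python3 - <<'E'
from h import *
v=fit()
c=v[:2]
for cam in("top","side"):
    for col in("red","black","white","green","blue"):
        for d in r.place_of(f"jar_{col}_mid",cam)[:3]:
            p=ray(cam,d["at"],.0775)[:2]-c
            if .06<np.linalg.norm(p)<.13: print(cam,col,round(d["p"],2),np.round(d["at"]),"rad",round(np.linalg.norm(p),3),"ang",round(np.degrees(np.arctan2(p[1],p[0])),1))
print("pegs",[ (round(np.degrees(v[2])+72*k,1),np.round(c+.115*np.array([np.cos(v[2]+k*1.2566),np.sin(v[2]+k*1.2566)]),3)) for k in range(5)],"arrow",np.degrees(v[3]))
E
```

```text
top [337. 201.] [ 0.606 -0.109]
top [333. 246.] [ 0.463 -0.093]
top [290. 256.] [0.434 0.043]
top [299. 187.] [0.655 0.013]
top [273. 220.] [0.549 0.099]
top [333. 225.] [ 0.53  -0.095]
side [332. 203.] [ 0.6   -0.119]
side [286. 154.] [0.55  0.099]
side [256. 182.] [0.435 0.028]
side [329. 164.] [0.65  0.019]
side [282. 210.] [ 0.467 -0.095]
top [329. 270.] [ 0.382 -0.083]
side [258. 240.] [ 0.394 -0.087]
fit [ 0.5402 -0.0119  0.2292 -2.6799] res mm [  6.4   1.4  -2.    6.2  -0.   10.5   2.6  -1.4  -1.1  -3.3  65.3   4.
  -0.2  -8.2   0.3  -3.8   0.3  -5.1  -2.3   4.4   1.9   3.4 -17.1  -0.4
  -4.3  -4.6]
top red 0.61 [281. 241.] rad 0.107 ang 122.6
top red 0.52 [274. 218.] rad 0.115 ang 78.4
top black 0.48 [311. 251.] rad 0.094 ang -174.1
top white 0.71 [320. 202.] rad 0.088 ang -31.5
top white 0.62 [271. 219.] rad 0.125 ang 82.0
top green 0.6 [286. 206.] rad 0.096 ang 50.8
top blue 0.58 [334. 226.] rad 0.092 ang -95.8
side red 0.78 [271. 181.] rad 0.102 ang 118.2
side black 0.76 [269. 211.] rad 0.094 ang -169.1
side white 0.61 [329. 202.] rad 0.093 ang -29.9
side white 0.38 [268. 212.] rad 0.096 ang -168.8
side green 0.97 [312. 180.] rad 0.082 ang 36.3
side blue 0.78 [301. 222.] rad 0.089 ang -103.9
pegs [(np.float64(13.1), array([0.652, 0.014])), (np.float64(85.1), array([0.55 , 0.103])), (np.float64(157.1), array([0.434, 0.033])), (np.float64(229.1), array([ 0.465, -0.099])), (np.float64(301.1), array([ 0.6 , -0.11]))] arrow -153.54516937409574
```

```bash
cat >> h.py <<'E'
def mask(cam,lo,hi,box,img=None):
    img=r.camera(cam) if img is None else img
    m=cv2.inRange(cv2.cvtColor(img,cv2.COLOR_BGR2HSV),np.array(lo),np.array(hi));k=np.zeros_like(m);x,y,w,h=box;k[y:y+h,x:x+w]=m[y:y+h,x:x+w];return k
def cen(m):
    ys,xs=np.nonzero(m);return np.array([xs.mean(),ys.mean()]),len(xs)
E
python3 - <<'E'
from h import *
v=fit(verbose=False);c=v[:2];print(v)
for cam,box in(("top",(310,255,40,32)),("side",(230,230,45,35))):
    m=mask(cam,(20,150,110),(35,255,255),box);px,n=cen(m);p=ray(cam,px,.043)[:2];q=p-c
    print(cam,"yellow",px,n,np.round(p,3),np.linalg.norm(q),np.degrees(np.arctan2(q[1],q[0])))
t=cv2.imread("pics/top0.png")[170:290,250:360];s=cv2.imread("pics/side0.png")[130:280,220:360]
t=cv2.resize(t,None,fx=3.6,fy=3.6);s=cv2.resize(s,None,fx=2.88,fy=2.88)
cv2.imwrite("pics/z.png",np.hstack([t[:430,:396],s[:430,:403]]))
E
```

```text
[ 0.54150408 -0.00956059  1.4657107  -2.70966887]
top yellow [331.675 271.45 ] 160 [ 0.377 -0.093] 0.18493656884196089 -153.1168984183427
side yellow [252.62983425 244.50276243] 181 [ 0.377 -0.098] 0.18677943132011265 -151.79015914945398
```

View pics/z.png

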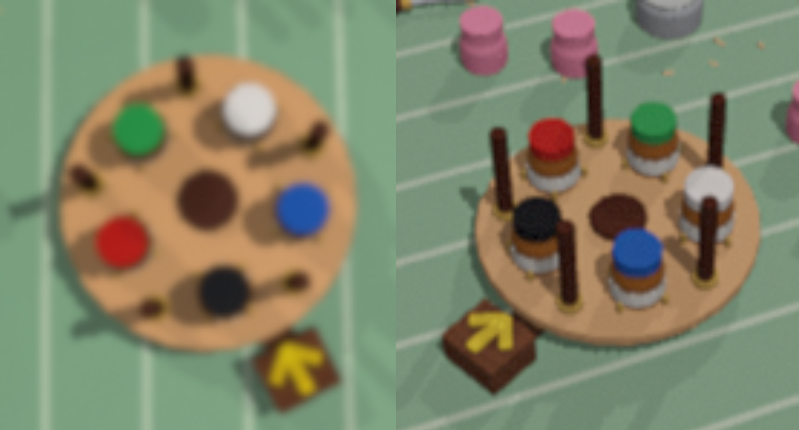

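Emit:
play_rows:
  increments:
    - {"delta_pos": [-15,-10,0],"roll": 0}
    - {"delta_pos": [-40,-30,0],"roll": 0}
    - {"delta_pos": [-68,-55,0],"roll": 0}
    - {"delta_pos": [-90,-80,0],"roll": 0}

```text
time_s: 2.08
tool_pos: [0.2322, 0.5276, 0.245]
ee_rot: [[-0.968, 0.252, 0.001], [0.252, 0.968, -0.0], [-0.001, -0.0, -1.0]]
wrist_force: [0.9, -0.1, 0.6]
finger_gap: 0.0854
```

Emit:
play_rows:
  increments:
    - {"delta_pos": [-25,-18,0],"roll": 0.08}
    - {"delta_pos": [-55,-40,0],"roll": 0.18}
    - {"delta_pos": [-85,-62,0],"roll": 0.28}
    - {"delta_pos": [-115,-84,0],"roll": 0.38}
    - {"delta_pos": [-145,-106,0],"roll": 0.48}
    - {"delta_pos": [-175,-128,0],"roll": 0.58}
    - {"delta_pos": [-205,-150,0],"roll": 0.68}
    - {"delta_pos": [-225,-165,0],"roll": 0.75}

```text
time_s: 2.75
tool_pos: [0.4094, 0.3091, 0.2456]
ee_rot: [[-0.529, 0.849, 0.001], [0.849, 0.529, -0.001], [-0.001, 0.001, -1.0]]
wrist_force: [0.5, -0.1, -0.7]
finger_gap: 0.0854
```

Run:
```python
from h import *
s=r.read_state();print(np.round(s["joint_positions"],2),np.round(s["tool_pos"],4),np.round(s["ee_rot"],3))
q=np.array(s["ee_rot"]).T@(np.array([.465,-.098,.245])-s["tool_pos"]);print("delta tool mm",np.round(q*1000))
y=np.array(s["ee_rot"])[:,1];print("yaw",np.degrees(np.arctan2(y[1],y[0])))
```

```text
[-0.55  0.23 -0.17  1.9   0.05  1.02 -0.19] [0.4094 0.3091 0.2456] [[-0.529  0.849  0.001]
 [ 0.849  0.529 -0.001]
 [-0.001  0.001 -1.   ]]
delta tool mm [-375. -168.    1.]
yaw 31.94687317353083
```

Emit:
play_rows:
  increments:
    - {"delta_pos": [-25,-11,0],"roll": 0.08}
    - {"delta_pos": [-55,-25,0],"roll": 0.18}
    - {"delta_pos": [-85,-38,0],"roll": 0.28}
    - {"delta_pos": [-115,-52,0],"roll": 0.38}
    - {"delta_pos": [-145,-65,0],"roll": 0.48}
    - {"delta_pos": [-175,-78,0],"roll": 0.58}
    - {"delta_pos": [-205,-92,0],"roll": 0.68}
    - {"delta_pos": [-230,-103,0],"roll": 0.76}

```text
time_s: 3.42
tool_pos: [0.4434, 0.0608, 0.2456]
ee_rot: [[0.199, 0.98, 0.001], [0.98, -0.199, -0.0], [-0.0, 0.001, -1.0]]
wrist_force: [1.2, -0.1, 0.1]
finger_gap: 0.0854
```

```bash
cat >> h.py <<'E'
def to(x,y,z,yaw):
    s=r.read_state();R=np.array(s["ee_rot"]);q=R.T@(np.array([x,y,z])-s["tool_pos"]);c=np.degrees(np.arctan2(R[1,1],R[0,1]))
    print("t",s["time_s"],"j",np.round(s["joint_positions"],2),"p",np.round(s["tool_pos"],4),"yaw",round(c,1),"delta mm",np.round(q*1000,1),"roll",round(np.radians(c-yaw),3),"F",np.round(s["wrist_force"],1),s["finger_gap"])
E
python3 -c "
from h import *
to(.465,-.098,.245,-41)"
```

```text
t 3.4167 j [-0.28  0.1   0.09  2.05 -0.01  0.99 -0.39] p [0.4434 0.0608 0.2456] yaw -11.5 delta mm [-151.3   52.8    0.7] roll 0.515 F [ 1.2 -0.1  0.1] 0.08539251847274325
```

Emit:
play_rows:
  increments:
    - {"delta_pos": [-28,10,0],"roll": 0.1}
    - {"delta_pos": [-56,20,0],"roll": 0.2}
    - {"delta_pos": [-84,30,0],"roll": 0.3}
    - {"delta_pos": [-112,40,0],"roll": 0.4}
    - {"delta_pos": [-135,48,0],"roll": 0.47}
    - {"delta_pos": [-151,53,0],"roll": 0.515}
    - {"delta_pos": [-151,53,0],"roll": 0.515}
    - {"delta_pos": [-151,53,0],"roll": 0.515}

```text
time_s: 4.08
tool_pos: [0.4662, -0.0954, 0.2453]
ee_rot: [[0.652, 0.759, -0.0], [0.759, -0.652, 0.0], [0.0, -0.0, -1.0]]
wrist_force: [-0.5, 0.8, 0.4]
finger_gap: 0.0855
```

Run:
```python
from h import *
to(.465,-.098,.143,-41)
for n in("top","side"): cv2.imwrite(f"pics/{n}1.png",r.camera(n))
for cam in("side","top"):
    for d in r.place_of("peg0",cam):
        print(cam,round(d["p"],2),np.round(d["at"]),np.round(ray(cam,d["at"],.148)[:2],3))
t=cv2.imread("pics/top1.png")[170:290,250:360];s=cv2.imread("pics/side1.png")[90:280,200:380]
t=cv2.resize(t,None,fx=3.6,fy=3.6);s=cv2.resize(s,None,fx=2.25,fy=2.25)
cv2.imwrite("pics/z1.png",np.hstack([t[:427,:396],s[:427,:403]]))
```

```text
t 4.0833 j [-0.1   0.16  0.27  1.99 -0.05  1.   -0.51] p [ 0.4662 -0.0954  0.2453] yaw -40.7 delta mm [ -2.7   0.8 102.3] roll 0.006 F [-0.5  0.8  0.4] 0.08552361381408803
side 0.96 [283. 210.] [ 0.469 -0.094]
side 0.83 [331. 202.] [ 0.6   -0.117]
side 0.82 [330. 165.] [0.65  0.012]
side 0.56 [259. 182.] [0.443 0.024]
top 0.88 [301. 189.] [0.65  0.006]
top 0.81 [272. 218.] [0.554 0.1  ]
top 0.59 [341. 202.] [ 0.602 -0.125]
top 0.57 [294. 252.] [0.444 0.032]
```

View pics/z1.png

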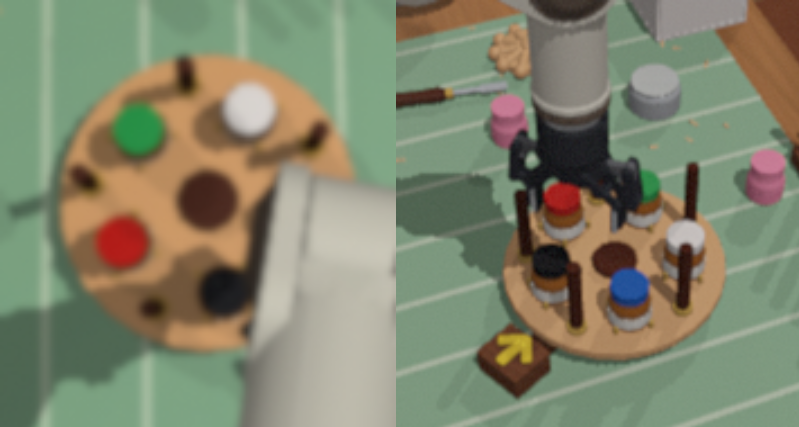

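The gripper is open above the front-right peg, whose side-view estimate (0.469, -0.094) is within 3 mm of the TCP. I'll descend and close.

Emit:
play_rows:
  increments:
    - {"delta_pos": [0,0,15]}
    - {"delta_pos": [0,0,35]}
    - {"delta_pos": [0,0,55]}
    - {"delta_pos": [0,0,75]}
    - {"delta_pos": [0,0,90]}
    - {"delta_pos": [0,0,100]}
    - {"delta_pos": [0,0,102]}
    - {"delta_pos": [0,0,102]}
  grip: 0

```text
schema error: expected keys delta_pos, roll
```

Emit:
play_rows:
  increments:
    - {"delta_pos": [0,0,0]}
    - {"delta_pos": [0,0,0]}
    - {"delta_pos": [0,0,0]}
    - {"delta_pos": [0,0,0]}
    - {"delta_pos": [0,0,0]}
    - {"delta_pos": [0,0,0]}
    - {"delta_pos": [0,0,0]}
    - {"delta_pos": [0,0,0]}
  grip: 255
  newtons: 40

```text
schema error: expected keys delta_pos, roll
```

Run:
```python
from h import *
to(.465,-.098,.143,-41)
img=r.camera("side");cv2.imwrite("pics/side2.png",img)
top=r.camera("top")
for cam,im in(("top",top),("side",img)):
    h=cv2.cvtColor(im,cv2.COLOR_BGR2HSV);m=(((h[...,0]<6)|(h[...,0]>175))&(h[...,1]>190)&(h[...,2]>110)).astype(np.uint8)
    n,l,st,ce=cv2.connectedComponentsWithStats(m)
    print(cam,[(st[i,4],np.round(ce[i]),np.round(ray(cam,ce[i],.105)[:2],3)) for i in range(1,n) if st[i,4]>15])
c=img[90:280,200:380];cv2.imwrite("pics/z2.png",cv2.resize(c,None,fx=3,fy=3))
```

```text
t 4.2833 j [-0.1   0.16  0.27  1.99 -0.05  1.   -0.51] p [ 0.4662 -0.0936  0.2452] yaw -40.4 delta mm [ -4.2   2.  102.2] roll 0.01 F [ 0.3 -0.7 -0.3] 0.08517973372503453
top [(np.int32(142), array([283., 237.]), array([0.496, 0.068]))]
side [(np.int32(172), array([274., 178.]), array([0.496, 0.062]))]
```

View pics/z2.png

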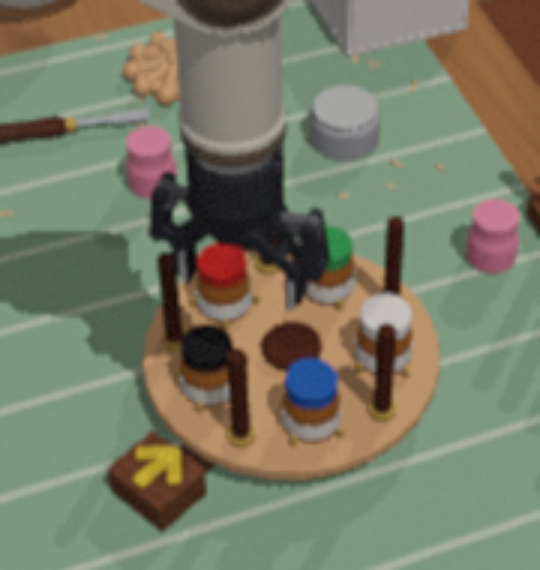

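Both calls were refused because roll is required, so the arm is still above the peg (view unchanged). I'll repeat them with roll.

Emit:
play_rows:
  increments:
    - {"delta_pos": [0,0,15],"roll": 0}
    - {"delta_pos": [0,0,35],"roll": 0}
    - {"delta_pos": [0,0,55],"roll": 0}
    - {"delta_pos": [0,0,75],"roll": 0}
    - {"delta_pos": [0,0,90],"roll": 0}
    - {"delta_pos": [0,0,100],"roll": 0}
    - {"delta_pos": [0,0,102],"roll": 0}
    - {"delta_pos": [0,0,102],"roll": 0}
  grip: 0

```text
time_s: 5.05
tool_pos: [0.466, -0.0949, 0.143]
ee_rot: [[0.651, 0.759, -0.001], [0.759, -0.651, 0.0], [-0.001, -0.001, -1.0]]
wrist_force: [0.4, -0.4, 0.5]
finger_gap: 0.0855
```

Emit:
play_rows:
  increments:
    - {"delta_pos": [0,0,0],"roll": 0}
    - {"delta_pos": [0,0,0],"roll": 0}
    - {"delta_pos": [0,0,0],"roll": 0}
    - {"delta_pos": [0,0,0],"roll": 0}
    - {"delta_pos": [0,0,0],"roll": 0}
    - {"delta_pos": [0,0,0],"roll": 0}
    - {"delta_pos": [0,0,0],"roll": 0}
    - {"delta_pos": [0,0,0],"roll": 0}
  grip: 255
  newtons: 40

```text
time_s: 5.72
tool_pos: [0.4661, -0.0952, 0.1436]
ee_rot: [[0.651, 0.759, -0.0], [0.759, -0.651, 0.0], [0.0, -0.0, -1.0]]
wrist_force: [-2.1, 0.7, 5.1]
finger_gap: 0.0168
```

```bash
cat >> h.py <<'E'
def red():
    for cam in("top","side"):
        im=r.camera(cam);cv2.imwrite(f"pics/{cam}_now.png",im)
        h=cv2.cvtColor(im,cv2.COLOR_BGR2HSV);m=(((h[...,0]<6)|(h[...,0]>175))&(h[...,1]>190)&(h[...,2]>110)).astype(np.uint8)
        n,l,st,ce=cv2.connectedComponentsWithStats(m)
        for i in range(1,n):
            p=ray(cam,ce[i],.105)[:2]
            if st[i,4]>15: q=p-[.5412,-.0105];print(cam,"red",st[i,4],np.round(ce[i]),np.round(p,3),"rad",np.round(np.linalg.norm(q),3),"ang",np.round(np.degrees(np.arctan2(q[1],q[0])),1))
E
python3 - <<'E'
from h import *
to(.465,-.098,.143,-41);red()
c=cv2.imread("pics/side_now.png")[90:280,200:380];cv2.imwrite("pics/z3.png",cv2.resize(c,None,fx=3,fy=3))
E
```

```text
t 5.7167 j [-0.07  0.31  0.25  2.09 -0.11  0.76 -0.46] p [ 0.4661 -0.0952  0.1436] yaw -40.6 delta mm [-2.9  1.   0.6] roll 0.007 F [-2.1  0.7  5.1] 0.01684163821255078
top red 142 [284. 238.] [0.491 0.066] rad 0.091 ang 123.0
```

View pics/z3.png

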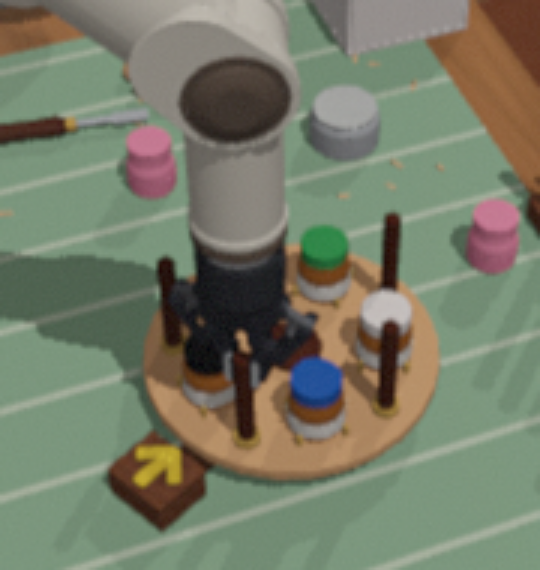

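Gap is 16.8 mm on the 18 mm peg, with the fingers around it at about crop (245,355). I start turning counter-clockwise along the 114 mm arc, 20° first.

Emit:
play_rows:
  increments:
    - {"delta_pos": [0,2,0],"roll": -0.017}
    - {"delta_pos": [0.2,6,0],"roll": -0.052}
    - {"delta_pos": [0.6,11.9,0],"roll": -0.105}
    - {"delta_pos": [1.4,17.8,0],"roll": -0.157}
    - {"delta_pos": [2.5,23.7,0],"roll": -0.209}
    - {"delta_pos": [3.9,29.5,0],"roll": -0.262}
    - {"delta_pos": [5.6,35.2,0],"roll": -0.314}
    - {"delta_pos": [6.9,39,0],"roll": -0.349}

```text
time_s: 6.48
tool_pos: [0.5, -0.116, 0.1436]
ee_rot: [[0.35, 0.937, -0.001], [0.937, -0.35, -0.0], [-0.001, -0.001, -1.0]]
wrist_force: [-5.5, -0.3, 9.0]
finger_gap: 0.0169
```

Run:
```python
from h import *
a=np.radians(315.5);to(.5412+.114*np.cos(a),-.0105+.114*np.sin(a),.143,45.5);red()
```

```text
t 6.4833 j [ 0.02  0.36  0.18  2.   -0.09  0.79 -0.1 ] p [ 0.5    -0.116   0.1436] yaw -20.5 delta mm [ 66.8 105.9   0.4] roll -1.151 F [-5.5 -0.3  9. ] 0.01689505595183404
top red 57 [292. 243.] [0.473 0.04 ] rad 0.084 ang 143.6
side red 24 [268. 185.] [0.472 0.042] rad 0.087 ang 142.8
```

Emit:
play_rows:
  increments:
    - {"delta_pos": [0.1,4,0],"roll": -0.035}
    - {"delta_pos": [0.4,9.9,0],"roll": -0.087}
    - {"delta_pos": [1.1,15.9,0],"roll": -0.14}
    - {"delta_pos": [2.1,21.8,0],"roll": -0.192}
    - {"delta_pos": [3.6,28.5,0],"roll": -0.253}
    - {"delta_pos": [5.6,35.2,0],"roll": -0.314}
    - {"delta_pos": [7.9,41.8,0],"roll": -0.375}
    - {"delta_pos": [9.9,46.4,0],"roll": -0.419}

```text
time_s: 7.25
tool_pos: [0.5465, -0.1231, 0.1437]
ee_rot: [[-0.063, 0.998, -0.002], [0.998, 0.063, -0.001], [-0.0, -0.002, -1.0]]
wrist_force: [-7.4, -0.4, 9.3]
finger_gap: 0.0172
```

Emit:
play_rows:
  increments:
    - {"delta_pos": [0.1,4,0],"roll": -0.035}
    - {"delta_pos": [0.4,9.9,0],"roll": -0.087}
    - {"delta_pos": [1.1,15.9,0],"roll": -0.14}
    - {"delta_pos": [2.1,21.8,0],"roll": -0.192}
    - {"delta_pos": [3.6,28.5,0],"roll": -0.253}
    - {"delta_pos": [5.6,35.2,0],"roll": -0.314}
    - {"delta_pos": [7.9,41.8,0],"roll": -0.375}
    - {"delta_pos": [9.9,46.4,0],"roll": -0.419}

```text
time_s: 7.92
tool_pos: [0.5925, -0.1098, 0.1436]
ee_rot: [[-0.463, 0.886, -0.002], [0.886, 0.463, -0.0], [0.0, -0.002, -1.0]]
wrist_force: [-5.9, 0.6, 7.6]
finger_gap: 0.017
```

Run:
```python
from h import *
a=np.radians(315.5);to(.5412+.114*np.cos(a),-.0105+.114*np.sin(a),.143,45.5);red()
```

```text
t 7.9167 j [ 0.15  0.5  -0.01  1.77  0.01  0.88  0.61] p [ 0.5925 -0.1098  0.1436] yaw 27.6 delta mm [ 3.3 35.6  0.6] roll -0.312 F [-5.9  0.6  7.6] 0.016998103496745312
top red 145 [312. 251.] [ 0.449 -0.028] rad 0.094 ang -169.4
side red 195 [269. 207.] [ 0.449 -0.036] rad 0.096 ang -164.6
```

Emit:
play_rows:
  increments:
    - {"delta_pos": [0.1,4,0],"roll": -0.035}
    - {"delta_pos": [0.4,9.9,0],"roll": -0.087}
    - {"delta_pos": [1.1,15.9,0],"roll": -0.14}
    - {"delta_pos": [2.1,21.8,0],"roll": -0.192}
    - {"delta_pos": [2.9,25.6,0],"roll": -0.227}
    - {"delta_pos": [3.9,29.5,0],"roll": -0.262}
    - {"delta_pos": [4.4,31.4,0],"roll": -0.279}
    - {"delta_pos": [4.4,31.4,0],"roll": -0.279}

```text
time_s: 8.68
tool_pos: [0.6176, -0.0908, 0.1437]
ee_rot: [[-0.689, 0.725, -0.003], [0.725, 0.689, 0.0], [0.002, -0.002, -1.0]]
wrist_force: [-5.9, 1.5, 8.6]
finger_gap: 0.0169
```

Run:
```python
from h import *
a=np.radians(315.5);to(.5412+.114*np.cos(a),-.0105+.114*np.sin(a),.143,45.5);red()
for cam,box in(("top",(310,255,40,32)),("side",(230,230,45,35))):
    px,n=cen(mask(cam,(20,150,110),(35,255,255),box));q=ray(cam,px,.043)[:2]-[.5412,-.0105];print(cam,"yellow",n,np.round(px,1),np.degrees(np.arctan2(q[1],q[0])))
    # dark centre disc of tray
    for c in("black","blue","white","green"):
        for d in r.place_of(f"jar_{c}_mid",cam)[:2]:
            q=ray(cam,d["at"],.0775)[:2]-[.5412,-.0105]
            if .06<np.linalg.norm(q)<.13: print(cam,c,round(d["p"],2),"rad",round(np.linalg.norm(q),3),"ang",round(np.degrees(np.arctan2(q[1],q[0]))%360,1))
t=cv2.imread("pics/top_now.png")[170:290,250:360];s=cv2.imread("pics/side_now.png")[130:280,220:360]
cv2.imwrite("pics/z4.png",np.hstack([cv2.resize(t,None,fx=3.6,fy=3.6)[:430,:396],cv2.resize(s,None,fx=2.88,fy=2.88)[:430,:403]]))
```

```text
t 8.6833 j [ 0.16  0.53 -0.08  1.71  0.05  0.9   0.82] p [ 0.6176 -0.0908  0.1437] yaw 43.5 delta mm [-3.1  3.8  0.7] roll -0.035 F [-5.9  1.5  8.6] 0.016900998697386094
side red 193 [275. 212.] [ 0.458 -0.059] rad 0.097 ang -149.8
top yellow 0 [nan nan] nan
top blue 0.72 rad 0.085 ang 352.9
top blue 0.54 rad 0.124 ang 96.2
top white 0.68 rad 0.084 ang 60.3
top green 0.5 rad 0.086 ang 139.0
side yellow 185 [252.6 244.5] -152.0283254635507
side black 0.6 rad 0.098 ang 274.6
side blue 0.71 rad 0.078 ang 341.3
side blue 0.44 rad 0.09 ang 200.7
side white 0.95 rad 0.079 ang 62.9
side green 0.88 rad 0.088 ang 142.1h.py:41: RuntimeWarning: Mean of empty slice.
  ys,xs=np.nonzero(m);return np.array([xs.mean(),ys.mean()]),len(xs)
  ret = ret.dtype.type(ret / rcount)
```

View pics/z4.png

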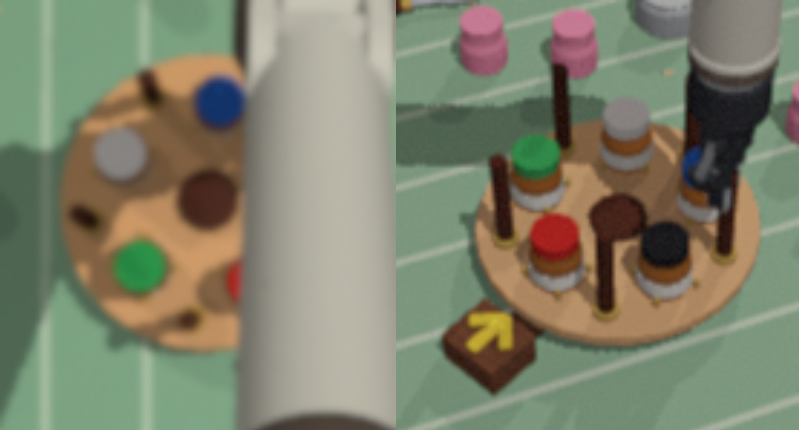

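In the side view, the red jar's base (crop 556,276) lies within about 1 original pixel of the line from the tray hub (618,217) to the arrow tip (510,315). The angle estimates also agree: red ≈207°, front ≈207.5°. I'll hold briefly with a firmer grip, check, and hand in.

Emit:
play_rows:
  increments:
    - {"delta_pos": [0,0,0],"roll": 0}
    - {"delta_pos": [0,0,0],"roll": 0}
    - {"delta_pos": [0,0,0],"roll": 0}
    - {"delta_pos": [0,0,0],"roll": 0}
    - {"delta_pos": [0,0,0],"roll": 0}
    - {"delta_pos": [0,0,0],"roll": 0}
  grip: 255
  newtons: 50

```text
time_s: 9.78
tool_pos: [0.6176, -0.0908, 0.1437]
ee_rot: [[-0.688, 0.726, -0.002], [0.726, 0.688, 0.0], [0.002, -0.002, -1.0]]
wrist_force: [-6.6, 1.6, 8.2]
finger_gap: 0.0167
```

Run:
```python
from h import *
to(.6176,-.0908,.143,43.5);red()
s=r.read_state();print(np.abs(s["joint_vel"]).max())
r.hand_in()
```

```text
t 9.7833 j [ 0.16  0.53 -0.08  1.71  0.05  0.9   0.82] p [ 0.6176 -0.0908  0.1437] yaw 43.5 delta mm [0.  0.  0.7] roll -0.001 F [-6.6  1.6  8.2] 0.016681918299877797
side red 195 [275. 212.] [ 0.458 -0.059] rad 0.097 ang -149.8
0.0017469319584917885
the job is handed in; nothing more can be done
```

I gripped the front-right peg from above and turned the carousel about 85° counter-clockwise. I then held it with the red-lidded jar at the yellow arrow and handed in at about 9.8 s with the gripper still closed; no verdict was reported.

- **Grip and stillness:** the fingers stood at 16.7 mm on the 18 mm peg with a 50 N grip. The arm was still, and the wrist force was about 11 N.
- **Alignment:** averaged over the peg position and the other jars, the red jar sits at about 207°. The front is at about 207–208°. Single readings ran from about 203° to 214°, against a tolerance of about ±7.6°. In the last side view the red jar's base was within about one pixel of the line from the hub to the arrow tip.
- **Jars and bench:** all five jars stood upright in their places in that side view. I kept the arm clear of the tools and pink look-alikes, but did not re-check their positions at the end.
- **Failed or missing checks:** the arm hid the arrow and most of the red jar from the top camera, so the final alignment rests mainly on the side view. Two move calls were refused for a missing roll value and moved nothing; I repeated them.

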